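# Flip the bench status flag

## Task

The repair is finished, so flip the round status flag half a turn over its pivot, until it lies flat on the rest on the other side with its cross face up, and move clear. Only push it gently with closed fingertips or the outside of the fingers: do not pinch it, and do not lift, tip or shift its stand. Leave the square flag with its stand, the jar, the solder spool and the screwdriver as they are.

Things in the scene. Friction and masses are not known exactly. Their poses are not given: they have to be found in the camera images.
- round_stand: loose stand of the round flag, 0.9 kg, steel base 160 x 92 x 10 mm (x, y, z). Origin: centre of its underside, below the pivot; z up. The flag starts on its -x side (roughly towards the robot). Two cheeks, 16 mm long in x, at y = +-37 to 43 mm, 109 mm high; two rest posts, 8 mm (x) by 30 mm (y), 98 mm high, at x = +-68 mm, y = 0. Nothing else stands on the base.
- round_pivot (a point): point on the round flag's hinge axis, midway between the cheeks, 100 mm above the bench and at mid-thickness of the flag; its axes are the stand's, the hinge runs along y
- round_flag (a joint): the round flag: white flag, 4 mm thick, 50 g, on a stiff friction hinge (0.05 N m; stays at any angle). The flag ends in a disc of 72 mm diameter whose rim reaches 93 mm from the pivot. Joint: 0 = level on the near rest (stand's -x side), face with round black boss up; pi/2 = upright; pi = level on the far rest (+x side), face with black cross up. Starts at 0 to 0.15; both ends are hard stops.
- square_stand: loose stand of the square flag, 0.9 kg, steel base 160 x 92 x 10 mm (x, y, z). Origin: centre of its underside, below the pivot; z up. The flag starts on its -x side (roughly towards the robot). Two cheeks, 16 mm long in x, at y = +-37 to 43 mm, 109 mm high; two rest posts, 8 mm (x) by 30 mm (y), 98 mm high, at x = +-68 mm, y = 0. Nothing else stands on the base.
- square_pivot (a point): point on the square flag's hinge axis, midway between the cheeks, 100 mm above the bench and at mid-thickness of the flag; its axes are the stand's, the hinge runs along y
- square_flag (a joint): the square flag: white flag, 4 mm thick, 50 g, on a stiff friction hinge (0.05 N m; stays at any angle). The flag is a square plate 64 x 64 mm that reaches 93 mm from the pivot. Joint: 0 = level on the near rest (stand's -x side), face with round black boss up; pi/2 = upright; pi = level on the far rest (+x side), face with black cross up. Starts at 0 to 0.15; both ends are hard stops.
- round_tail (a point): the tail is a straight strip 30 mm wide, 4 mm thick, in line with the flag, on the other side of the pivot (starts level on the +x side); pressing it down raises the flag. This point: middle of the end of the round flag's tail, 50 mm from the pivot, at mid-thickness; moves with the flag
- round_edge (a point): outermost point of the round flag's disc, 93 mm from the pivot, at mid-thickness; moves with the flag
- jar: bystander: small closed jar, 42 mm diameter, 50 mm high; origin at the centre of its underside
- spool: bystander: metal solder spool standing on end, 54 mm diameter, 40 mm high; origin at the centre of its underside
- driver: bystander: screwdriver 160 mm long lying along its own x; origin on the bench below its middle
There are look-alikes about, which are no part of the job. Leave any pink or turquoise look-alike of the round_stand alone.

How it is judged:
By the outcome, as a careful person would: the job done as asked, in the order asked, and still so for the second after the job is handed in, with the robot touching nothing.
It also fails if it takes over 48 s, if anything falls off the work surface, if the arm or the gripper's body presses on something with over 40 N, if the wrist force passes 120 N, or if a joint passes its speed limit or range.

## Robot

A 6-joint arm with a two-finger parallel gripper is mounted at the origin on the work surface. World frame = base frame: x ahead of the robot, y to its left, z up, the work surface at z = 0. Lengths are in mm, angles in rad, forces in N, time in s.
With the tool pointing down it reaches from about 250 to 725 mm from the base axis. Payload 9.7 kg.
Tool frame: the origin (TCP) lies midway between the tips of the shut fingers; the grasp point (between the pads) lies behind it (grip_depth is the z of the grasp point in the tool frame, in mm); z points along the fingers, y is the line along which they close (so a half turn about z gives the same grasp; the last joint's range is limited). The gripper opens to 85 mm and grips with 20 to 120 N. Pads are 22 mm wide; open, the fingers measure 114 mm over their backs; the gripper's body (76 mm by 85 mm) begins 54 mm behind the grasp point. The pads swing forward as they close: fully open they stand 13 mm farther back than shut.
Start: joints at [1.346, 0.087, 0.176, 1.66, 0, 1.571], TCP at [122.599, 536.159, 231.284] pointing down, gripper open.
Joint ranges: [-3.13, 3.13], [-0.85, 1.81], [-1.15, 1.24], [-2.2, 2.28], [-1.44, 1.52], [-3.14, 3.14]. Speed limits (rad/s): [2.22, 2.22, 2.57, 3.14, 3.14, 3.14].

## Interface

Orientations are given as a rotation vector (axis times angle).
In Python, from cell import * gives the robot as it stands. The module is installed in compiled form; this text tells all that it offers.
- The arm moves only by the tool jog_arm, never from a script. Its argument "commands" is a list of rows, each a list of 3 entries, a list of its own where there are three numbers: the shift along the tool's x, y, z in mm, then the turn about the tool's z in degrees, then the opening, from 0 (shut) to 1 (fully open). In form: [[[x, y, z], turn, claw], ...]. A call has 1 to 5 rows; each row is the pose to reach, as a shift and turn from the pose commanded when the call began, along the tool's axes at that moment; what a row does not reach only later rows make up. A row lasts 1/12 s, in which the tool goes at most 41.7 mm and 7.16 degrees, less where a joint would pass 70% of its speed; a pose out of reach is approached as far as the arm can. A call with a gripper value outside its range is refused whole. The fingers move at their own pace and stop on an object; "newtons" is the grip in N (left out, the last holds). Time passes only in rows, so rows that repeat a pose let the fingers close. It gives the time, the measured TCP pose, the force, the opening and the grip force at its end, in the units of the state.
- get_obs(): the state, without advancing time (a new reading comes with each control period).
- camera(name): name is "scene" or "side" or "wrist"; returns a dict with "pixels" (420x560x3 uint8, red, green, blue), "fx", "fy", "cx", "cy" (pixels), "k1" (the pictures are not rectified: a ray, as slopes to the right and down, at radius r is drawn at 1 + k1 r^2 times it, then the intrinsics apply), "extrinsics" (4x4, takes a point from camera to world coordinates). Camera axes: x right, y up, looking along -z (the intrinsics and any distortion apply to the point x, -y, -z); pixel columns grow to the right and rows downward; lengths in mm; the calibration is good to about 2 mm. A picture is of the moment at which its call begins. There is no depth.
- finish_job(): hands the job in; it is judged then, once.
The state is a dict: "clock": time; "joints": joint angles; "qd": joint speeds; "joint_efforts": joint torques, N m; "tool_pos": TCP position; "eef_rot": TCP orientation; "force": force on the tool from outside, world axes, zero at the start; "ft_torque": the same for the moment, N m; "opening": finger opening in mm; "gripper_force": force on a finger pad.
Only numpy, scipy, OpenCV 4.12 (cv2) and the standard library are available. Lean on these libraries where they do the work, as an engineer would, in place of code of your own. Each camera call takes 0.05 s, during which the arm holds its last target. There are 200 camera calls.

## Working session

There is one attempt and no reset: what is moved stays moved. The work goes in short steps, Python scripts to look and compute and a tool call to move; the robot and the scene stay as the last step left them, time stands still between calls to the robot, and variables do not carry over. Pictures are saved under pics/ and viewed, at most 10 in all, crops included, and the job is handed in when it is done.

Besides the shell and the picture viewer there is one more tool, called as a command line: name --argument value ..., lists and objects as JSON in quotes. jog_arm: Moves the arm, as the interface text tells. Its arguments: {"type":"object","properties":{"commands":{"type":"array","items":{"type":"array"}},"newtons":{"type":"number"}},"required":["commands"]}

```bash
mkdir -p pics; cat > h.py <<'E'
import numpy as np, cv2
from cell import *
def grab(n,f):
    c=camera(n); cv2.imwrite(f,c["pixels"][:,:,::-1]); 
    import pickle; pickle.dump(c,open(f+'.pkl','wb')); return c
def load(f):
    import pickle; return pickle.load(open(f+'.pkl','rb'))
def ray(c,u,v):
    K=np.array([[c["fx"],0,c["cx"]],[0,c["fy"],c["cy"]],[0,0,1.]])
    p=cv2.undistortPoints(np.array([[[u,v]]],float),K,np.array([c["k1"],0,0,0,0.]))[0,0]
    E=np.array(c["extrinsics"]); d=E[:3,:3]@np.array([p[0],-p[1],-1]); return E[:3,3],d/np.linalg.norm(d)
def onz(c,u,v,z):
    o,d=ray(c,u,v); return o+d*(z-o[2])/d[2]
def tri(c1,p1,c2,p2):
    o1,d1=ray(c1,*p1);o2,d2=ray(c2,*p2)
    s=np.linalg.lstsq(np.stack([d1,-d2],1),o2-o1,rcond=None)[0]
    a=o1+s[0]*d1;b=o2+s[1]*d2; return (a+b)/2,np.linalg.norm(a-b)
def proj(c,P):
    E=np.array(c["extrinsics"]); q=E[:3,:3].T@(np.array(P)-E[:3,3]); x,y=q[0]/-q[2],-q[1]/-q[2]
    k=1+c["k1"]*(x*x+y*y); return np.array([c["fx"]*x*k+c["cx"],c["fy"]*y*k+c["cy"]])
E
python3 - <<'E'
from h import *
for n in("scene","side","wrist"):
    c=grab(n,f"pics/{n}0.png"); print(n,np.round(c["extrinsics"],2).tolist(),c["fx"],c["k1"])
print(get_obs())
a=cv2.imread("pics/scene0.png");b=cv2.imread("pics/side0.png")
E
```

```text
scene [[0.44, -0.75, 0.49, 1109.12], [0.9, 0.37, -0.24, -312.62], [-0.0, 0.55, 0.84, 1189.55], [0.0, 0.0, 0.0, 1.0]] 540.4549657618937 -0.10285114351487853
side [[0.7, 0.32, -0.63, -463.91], [-0.71, 0.34, -0.61, -902.83], [0.02, 0.88, 0.47, 771.58], [0.0, 0.0, 0.0, 1.0]] 546.5021450285543 -0.19456283516739117
wrist [[0.22, -0.94, -0.26, 56.9], [0.97, 0.21, 0.06, 551.27], [-0.0, -0.27, 0.96, 372.19], [0.0, 0.0, 0.0, 1.0]] 303.40404788419033 -0.036878598735609405
{'clock': 0.15, 'joints': array([1.34601222e+00, 8.73415277e-02, 1.75336327e-01, 1.65979440e+00,
       1.72292837e-06, 1.57085581e+00]), 'qd': array([-0.00108932, -0.00128892,  0.00203684, -0.00189953,  0.00038715,
       -0.00170586]), 'joint_efforts': array([ 9.83494865e-04, -5.20760536e+01,  4.65043938e+01,  1.38853001e-02,
       -2.53130730e-05, -3.89036643e-06]), 'tool_pos': array([122.55550349, 536.00255826, 230.75199736]), 'eef_rot': array([-3.52427140e-01, -3.12164692e+00,  1.56564545e-03]), 'force': array([0.34601604, 0.1054082 , 0.50330301]), 'ft_torque': array([-0.00520086, -0.01966859, -0.02281664]), 'gripper_force': 0.0, 'opening': 85.66628619971759}
```

View pics/scene0.png

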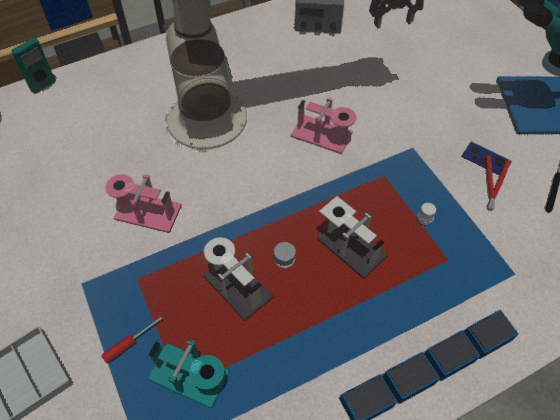

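View pics/side0.png

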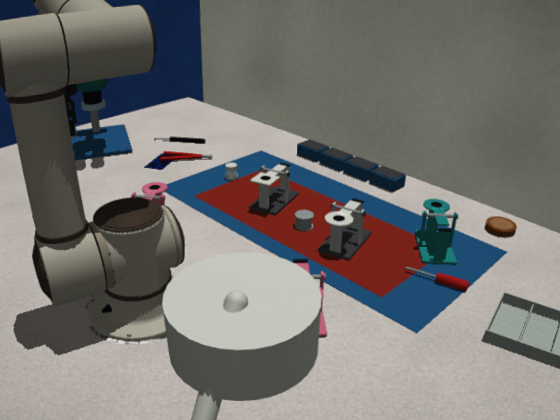

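The white stands are the candidates. In the scene view the round disc is at (219,250) and the square flag at (340,212); in the side view they are at (339,218) and (266,178). The pink stands (scene (325,125) and (147,200)) and the turquoise one (190,370) are look-alikes. The white one with the disc fits round_stand. I'll confirm it in an enlarged crop.

```bash
python3 - <<'E'
from h import *
a=cv2.imread("pics/scene0.png")[225:325,190:290];b=cv2.imread("pics/side0.png")[185:265,305:385]
f=lambda i:cv2.resize(i,(400,400),interpolation=cv2.INTER_CUBIC)
g=np.hstack([f(a),f(b)]); g=np.clip(g*1.5,0,255); cv2.imwrite("pics/crop1.png",g)
s,d=load("pics/scene0.png"),load("pics/side0.png")
print(tri(s,(219,250),d,(339,218)))
for n,c in(("s",s),("d",d)): print(n,proj(c,[122,536,231]))
print(onz(s,219,250,102),onz(d,339,218,102))
E
```

```text
(array([ 495.50123417, -159.37892556,  102.73705871]), np.float64(4.716581164891345))
s [391.31207772  28.15235528]
d [ 68.63988733 136.13401956]
[ 493.65691768 -157.16599222  102.        ] [ 496.33116157 -161.46800448  102.        ][ WARN:0@0.638] global loadsave.cpp:1063 imwrite_ Unsupported depth image for selected encoder is fallbacked to CV_8U.
```

View pics/crop1.png

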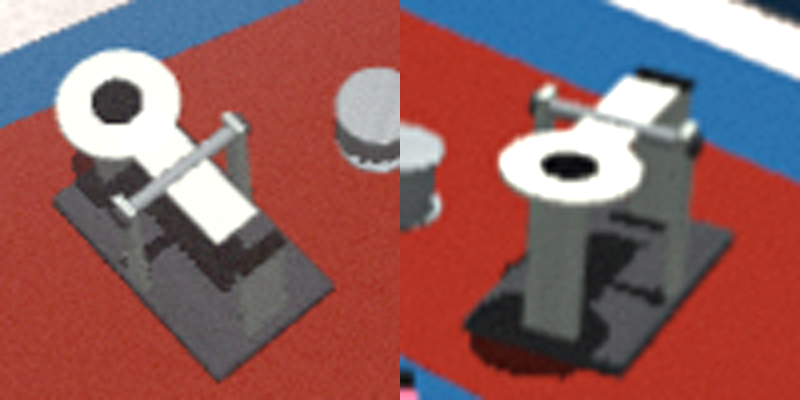

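The crop confirms a white disc with a round black boss on the near side. Boss pixels: scene (219,250), side (339,218). Cheek-top pixels: scene (221,276) and (249,256), side (363,211) and (334,205). The base corners are visible too.

```bash
python3 - <<'E'
from h import *
s,d=load("pics/scene0.png"),load("pics/side0.png")
A,ea=tri(s,(221.2,276.3),d,(363,211.5));B,eb=tri(s,(249,256),d,(333.8,204.8)); D,ed=tri(s,(219.3,250),d,(339,218.2))
print(A,ea,B,eb,D,ed); M=(A+B)/2; print("mid",M,"len",np.linalg.norm(A-B)); h=B-A; print("yaw from hinge",np.arctan2(-h[0],h[1]))
v=M-D; print("yaw from disc",np.arctan2(v[1],v[0]),"boss dist",np.linalg.norm(v[:2]))
# base edges on z=10: scene corners left(53,202), bottom(220,380), right(333,288); side: left(465,325) bottom(620,375), right(733,238)
for p in((53,202),(220,380),(333,288)): print("s",onz(s,190+p[0]/4,225+p[1]/4,8))
for p in((465,325),(620,375),(733,238)): print("d",onz(d,305+(p[0]-400)/5,185+p[1]/5,8))
print("jar",onz(s,285,248,50))
print("square boss",onz(s,339,212,102))
E
```

```text
[ 562.47884033 -182.9886376   106.09700828] 6.650752735000732 [ 540.82401655 -103.82930435  102.84529645] 4.849248936977212 [ 495.64197761 -158.94894098  102.10106769] 5.35369823041082
mid [ 551.65142844 -143.40897098  104.47115236] len 82.13224130757848
yaw from hinge 0.26702692189704136
yaw from disc 0.2706449779658668 boss dist 58.12528924772477
s [ 489.49104733 -206.65094347    8.        ]
s [ 640.43697575 -163.32009564    8.        ]
s [616.92466424 -78.32870137   8.        ]
d [ 459.07655288 -129.36935449    8.        ]
d [ 480.51552284 -215.69181181    8.        ]
d [ 632.83046174 -173.36941362    8.        ]
jar [530.34630607  -3.6664417   50.        ]
square boss [525.36715043 144.76497332 102.        ]
```

jog_arm --commands '[[[-29, -30, 0], 0, 0], [[-58, -60, 0], 0, 0], [[-87, -90, 0], 0, 0], [[-116, -120, 0], 0, 0], [[-144, -150, 0], 0, 0]]' --newtons 20

```text
clock: 0.57
tool_pos: [229.9, 356.1, 231.0]
eef_rot: [-0.351, -3.122, 0.0]
force: [2.0, -0.5, 0.4]
opening: 25.4
gripper_force: 0.0
```

```bash
python3 - <<'E'
from h import *
o=get_obs(); print({k:np.round(o[k],3) for k in("clock","joints","tool_pos","eef_rot","force","opening")})
import cell; print([n for n in dir(cell) if n[0]!='_'], globals().get('grip_depth'))
E
```

```text
{'clock': np.float64(0.567), 'joints': array([ 0.998, -0.212, -0.108,  1.675, -0.   ,  1.222]), 'tool_pos': array([229.904, 356.08 , 230.951]), 'eef_rot': array([-0.351, -3.122,  0.   ]), 'force': array([ 1.96 , -0.503,  0.383]), 'opening': np.float64(25.439)}
['IKError', 'camera', 'finish_job', 'get_obs', 'grip_depth'] -18.700000000000003
```

jog_arm --commands '[[[-29, -30, 0], 0, 0], [[-58, -60, 0], 0, 0], [[-87, -90, 0], 0, 0], [[-116, -120, 0], 0, 0], [[-144, -150, 0], 0, 0]]'

```text
clock: 0.98
tool_pos: [336.9, 177.6, 231.3]
eef_rot: [0.352, 3.121, 0.0]
force: [1.2, 0.1, 0.3]
opening: 0.1
gripper_force: 0.0
```

jog_arm --commands '[[[-29, -30, 0], 0, 0], [[-58, -60, 0], 0, 0], [[-87, -90, 0], 0, 0], [[-116, -120, 0], 0, 0], [[-144, -150, 0], 0, 0]]'

```text
clock: 1.4
tool_pos: [444.0, -1.1, 231.2]
eef_rot: [0.353, 3.121, 0.0]
force: [0.5, 0.2, 0.5]
opening: -0.1
gripper_force: 0.0
```

jog_arm --commands '[[[-29, -30, 0], -7, 0], [[-58, -60, 0], -14, 0], [[-87, -90, 0], -21, 0], [[-116, -120, 0], -28, 0], [[-116, -120, 0], -28, 0]]'

```text
clock: 1.82
tool_pos: [531.6, -146.2, 229.3]
eef_rot: [0.423, -3.111, 0.001]
force: [1.2, 0.2, 0.1]
opening: -0.1
gripper_force: 0.0
```

```bash
python3 - <<'E'
from h import *
c=grab("wrist","pics/w1.png")
o=get_obs(); print({k:np.round(o[k],3) for k in("clock","joints","tool_pos","eef_rot","force","opening")})
for p in ([552,-143,100],[496,-158,102],[562,-183,106],[541,-104,106]): print(proj(c,p))
E
```

```text
{'clock': np.float64(1.867), 'joints': array([-2.660e-01,  8.900e-02,  1.750e-01,  1.658e+00, -1.000e-03,
       -5.300e-01]), 'tool_pos': array([ 530.906, -145.084,  229.352]), 'eef_rot': array([ 4.130e-01, -3.112e+00, -1.000e-03]), 'force': array([-1.622,  0.198, -0.938]), 'opening': np.float64(0.372)}
[274.86338239 224.71967957]
[275.24940672 162.76490113]
[229.93981683 225.64806728]
[318.89713306 226.52020297]
```

View pics/w1.png

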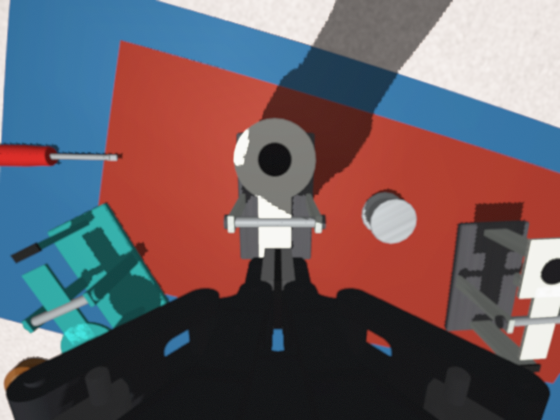

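Wrist view: boss at about (275,159), hinge rod level at row 222 from column 230 to 320, with the jar at (390,215) on the right. The yaw already matches. I'll take a second view from farther out.

jog_arm --commands '[[[-30, 0, 0], 0, 0], [[-65, 0, 0], 0, 0], [[-65, 0, 0], 0, 0], [[-65, 0, 0], 0, 0]]'

```text
clock: 2.2
tool_pos: [593.0, -123.5, 229.7]
eef_rot: [0.413, -3.112, -0.002]
force: [-0.5, -0.7, 0.2]
opening: -0.0
gripper_force: 0.0
```

```bash
cat > m.py <<'E'
from h import *
from scipy.spatial.transform import Rotation as Ro
def boss(c,near):
    g=cv2.cvtColor(c["pixels"],cv2.COLOR_RGB2GRAY); m=(g<45).astype(np.uint8)
    n,l,s,ce=cv2.connectedComponentsWithStats(m); 
    k=[i for i in range(1,n) if 300<s[i,4]<2500]; i=min(k,key=lambda i:np.hypot(*(ce[i]-near))); return ce[i],s[i]
E
python3 - <<'E'
from m import *
c1=load("pics/w1.png"); c2=grab("wrist","pics/w2.png")
o=get_obs(); print({k:np.round(o[k],3) for k in("clock","joints","tool_pos","eef_rot","force")})
p1,s1=boss(c1,(275,159)); q=proj(c2,[496,-158,102]); p2,s2=boss(c2,q); print(p1,s1,p2,s2,q)
print("boss",tri(c1,p1,c2,p2))
a=cv2.resize(c2["pixels"][20:320,140:440,::-1],(600,600),interpolation=cv2.INTER_CUBIC);b=cv2.resize(c1["pixels"][190:290,220:330,::-1],(198,180));cv2.imwrite("pics/w2c.png",a)
E
```

```text
{'clock': np.float64(2.25), 'joints': array([-0.206,  0.225,  0.33 ,  1.678,  0.   , -0.47 ]), 'tool_pos': array([ 592.235, -123.78 ,  230.634]), 'eef_rot': array([ 4.130e-01, -3.113e+00, -1.000e-03]), 'force': array([ 0.542, -0.704,  0.43 ])}
[274.23791822 159.21189591] [259 144  32  32 807] [267.80582524  79.99635922] [252  63  32  35 824] [267.45392144  84.03892801]
boss (array([ 493.05405597, -159.10387697,  101.83325203]), np.float64(1.2168284157013038))
```

View pics/w2c.png

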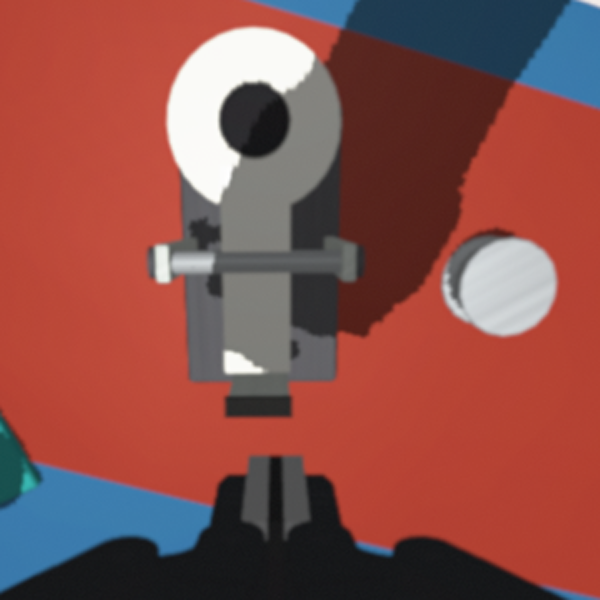

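The crop shows the disc centre at (255,117) in crop pixels, the rod centre at (256,262), the tail end at (257,373), the far post at (258,406) and the shut fingers at (275,470).

```bash
python3 - <<'E'
from m import *
c1=load("pics/w1.png"); c2=load("pics/w2.png")
P,e=tri(c1,(275,222.5),c2,(268,151)); print("rod",P,e)
for n,p,z in(("boss",(267.8,80),103),("disc",(267.5,78.5),102),("rod",(268,151),100),("tail",(268.5,206.5),100),("post",(269,223),98),("rodL",(216,151.5),100),("rodR",(320,151),100)): print(n,onz(c2,*p,z))
yaw=.27; B=onz(c2,267.8,80,102)
T=onz(c2,268.5,206.5,100); v=(T-B)[:2]; print("yaw",np.arctan2(v[1],v[0]),"len",np.linalg.norm(v))
o=get_obs(); R=Ro.from_rotvec(o["eef_rot"]).as_matrix(); print(R.round(3))
E
```

```text
rod [ 548.93742307 -143.64516695  102.97313193] 0.07539399012896399
boss [ 493.01089698 -158.45799238  103.        ]
disc [ 491.81687748 -159.05818742  102.        ]
rod [ 549.15237755 -143.63738904  100.        ]
tail [ 597.85618562 -130.40008474  100.        ]
post [ 613.80895719 -125.78478878   98.        ]
rodL [ 561.4729582  -187.82998227  100.        ]
rodR [537.15375957 -99.40902964 100.        ]
yaw 0.26174634255504575 len 108.67852319329607
[[-0.965 -0.261 -0.002]
 [-0.261  0.965  0.   ]
 [ 0.002  0.001 -1.   ]]
```

jog_arm --commands '[[[7, -8, 30], 0, 0], [[7, -8, 65], 0, 0], [[7, -8, 95], 0, 0], [[7, -8, 115], 0, 0], [[7, -8, 115], 0, 0]]'

```text
clock: 2.67
tool_pos: [584.7, -133.6, 112.5]
eef_rot: [0.411, -3.109, -0.003]
force: [-0.7, 0.4, -0.6]
opening: 0.2
gripper_force: 0.0
```

jog_arm --commands '[[[0, 0, 4], 0, 0], [[0, 0, 8], 0, 0], [[0, 0, 12], 0, 0], [[0, 0, 16], 0, 0], [[0, 0, 20], 0, 0]]'

```text
clock: 3.08
tool_pos: [588.5, -134.4, 97.2]
eef_rot: [-0.413, 3.112, -0.001]
force: [-0.9, -0.5, 2.5]
opening: -0.2
gripper_force: 1.1
```

jog_arm --commands '[[[0, 0, 3], 0, 0], [[0, 0, 6], 0, 0], [[0, 0, 9], 0, 0], [[0, 0, 12], 0, 0], [[0, 0, 15], 0, 0]]'

```text
clock: 3.5
tool_pos: [587.9, -134.2, 81.0]
eef_rot: [-0.413, 3.114, 0.0]
force: [0.1, -0.4, 1.4]
opening: -0.2
gripper_force: 0.9
```

jog_arm --commands '[[[0, 0, 3], 0, 0], [[0, 0, 6], 0, 0], [[0, 0, 8], 0, 0], [[0, 0, 8], 0, 0]]'

```text
clock: 3.83
tool_pos: [587.6, -134.2, 72.6]
eef_rot: [0.413, -3.114, -0.0]
force: [-0.8, 0.3, -0.4]
opening: -0.0
gripper_force: 0.0
```

```bash
python3 - <<'E'
from h import *
grab("wrist","pics/w3.png");c=grab("side","pics/d3.png"); g=lambda f:cv2.resize(f,(400,400),interpolation=cv2.INTER_CUBIC)
w=cv2.imread("pics/w3.png")
cv2.imwrite("pics/c3.png",np.hstack([g(w[40:340,130:430]),g(cv2.imread("pics/d3.png")[150:270,290:410])]))
E
```

```text
(no output)
```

View pics/c3.png

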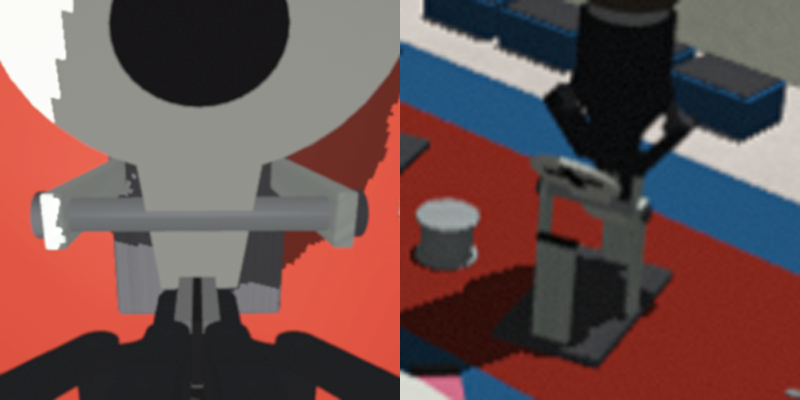

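The wrist crop shows the flag raised about 40°, with the fingers on the tail and the stand where it was. The side crop agrees. Next I retreat upward and go round to the near side.

jog_arm --commands '[[[0, 0, -40], 0, 0], [[0, 0, -80], 0, 0], [[0, 0, -120], 0, 0], [[0, 0, -155], 0, 0], [[0, 0, -155], 0, 0]]'

```text
clock: 4.35
tool_pos: [589.4, -134.6, 236.4]
eef_rot: [-0.412, 3.105, -0.006]
force: [1.6, -0.4, 0.6]
opening: -0.2
gripper_force: 0.0
```

jog_arm --commands '[[[40, 0, 0], 0, 0], [[80, 0, 0], 0, 0], [[115, 0, 0], 0, 0], [[145, 0, 0], 0, 0], [[150, 0, 0], 0, 0]]'

```text
clock: 4.77
tool_pos: [439.6, -174.1, 229.1]
eef_rot: [0.411, -3.115, 0.001]
force: [-0.8, 0.4, 0.4]
opening: 0.1
gripper_force: 0.0
```

jog_arm --commands '[[[0, 0, 30], 0, 0], [[0, 0, 60], 0, 0], [[0, 0, 85], 0, 0], [[0, 0, 85], 0, 0]]'

```text
clock: 5.1
tool_pos: [441.1, -172.6, 138.6]
eef_rot: [0.412, -3.109, -0.005]
force: [0.3, -0.5, -0.4]
opening: 0.1
gripper_force: 0.0
```

```bash
cat > st.py <<'E'
from m import *
def st():
    o=get_obs(); v=o["tool_pos"][:2]-np.array([549.2,-143.6]); c,s=np.cos(.265),np.sin(.265)
    print("sx %.1f sy %.1f z %.1f"%(v[0]*c+v[1]*s,-v[0]*s+v[1]*c,o["tool_pos"][2]),o["clock"].round(2) if hasattr(o["clock"],'round') else o["clock"],np.round(o["force"],1))
E
python3 - <<'E'
from st import *
st(); c=grab("wrist","pics/w4.png"); grab("side","pics/d4.png"); g=lambda f:cv2.resize(f,(400,400),interpolation=cv2.INTER_CUBIC)
cv2.imwrite("pics/c4.png",np.hstack([g(cv2.imread("pics/w4.png")[60:360,130:430]),g(cv2.imread("pics/d4.png")[130:270,270:410])]))
E
```

```text
sx -112.0 sy 0.4 z 138.6 5.1 [ 0.3 -0.5 -0.4]
```

View pics/c4.png

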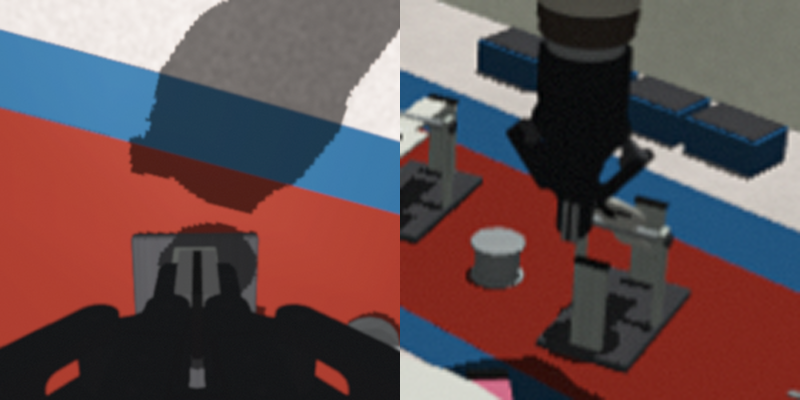

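jog_arm --commands '[[[-8, 0, 0], 0, 0], [[-16, 0, 0], 0, 0], [[-24, 0, 0], 0, 0], [[-32, 0, 0], 0, 0], [[-40, 0, 0], 0, 0]]'

```text
clock: 5.62
tool_pos: [482.8, -162.7, 143.9]
eef_rot: [-0.414, 3.114, -0.001]
force: [-3.0, -0.6, 1.2]
opening: 0.3
gripper_force: 1.0
```

jog_arm --commands '[[[-6, 0, 0], 0, 0], [[-12, 0, -3], 0, 0], [[-18, 0, -6], 0, 0], [[-24, 0, -10], 0, 0], [[-30, 0, -15], 0, 0]]'

```text
clock: 6.03
tool_pos: [511.1, -154.9, 158.5]
eef_rot: [0.413, -3.114, -0.0]
force: [-0.5, 0.5, -0.1]
opening: 0.1
gripper_force: 0.3
```

```bash
python3 - <<'E'
from st import *
st(); c=grab("scene","pics/s5.png"); grab("side","pics/d5.png"); g=lambda f:cv2.resize(f,(400,400),interpolation=cv2.INTER_CUBIC)
cv2.imwrite("pics/c5.png",np.hstack([g(cv2.imread("pics/s5.png")[190:330,160:300]),g(cv2.imread("pics/d5.png")[130:270,270:410])]))
E
```

```text
sx -39.7 sy -0.9 z 158.5 6.0333 [-0.5  0.5 -0.1]
```

View pics/c5.png

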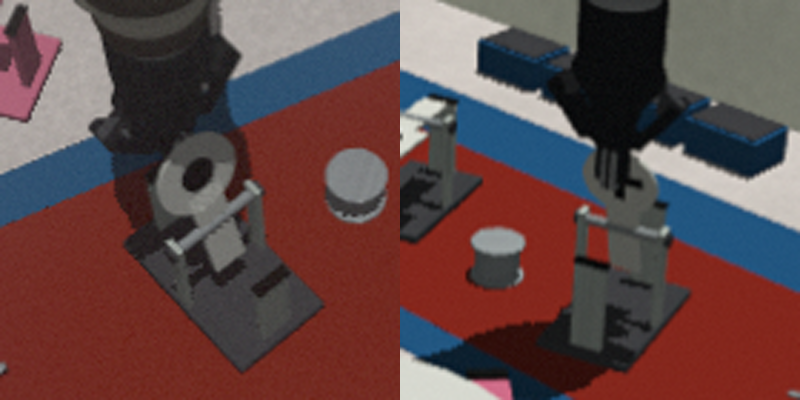

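The flag stands at about 70°, pushed by the outside of the closed fingers, and the stand has not moved. I'll continue over the top along the arc.

jog_arm --commands '[[[-9, 1, 0], 0, 0], [[-18, 1, 0], 0, 0], [[-27, 1, 0], 0, 0], [[-37, 1, 1], 0, 0], [[-47, 1, 3], 0, 0]]'

```text
clock: 6.55
tool_pos: [556.7, -141.6, 155.1]
eef_rot: [-0.413, 3.114, 0.0]
force: [-0.2, -1.2, -0.9]
opening: 0.3
gripper_force: 0.4
```

```bash
python3 -c "
from st import *
st()"
```

```text
sx 7.8 sy -0.0 z 155.1 6.55 [-0.2 -1.2 -0.9]
```

jog_arm --commands '[[[-9, 0, 4], 0, 0], [[-17, 0, 9], 0, 0], [[-24, 0, 16], 0, 0], [[-30, 0, 24], 0, 0], [[-34, 0, 31], 0, 0]]'

```text
clock: 6.97
tool_pos: [589.1, -132.8, 123.0]
eef_rot: [0.414, -3.114, -0.0]
force: [-0.6, 0.7, 1.6]
opening: 0.1
gripper_force: 0.4
```

jog_arm --commands '[[[-2, 0, 4], 0, 0], [[-4, 0, 8], 0, 0], [[-5, 0, 12], 0, 0], [[-5, 0, 15], 0, 0], [[-5, 0, 17], 0, 0]]'

```text
clock: 7.38
tool_pos: [593.3, -131.8, 107.0]
eef_rot: [-0.413, 3.114, 0.0]
force: [0.0, 0.5, 0.4]
opening: -0.3
gripper_force: 0.3
```

```bash
python3 -c "
from st import *
st()"
```

```text
sx 45.7 sy -0.1 z 107.0 7.3833 [0.  0.5 0.4]
```

jog_arm --commands '[[[-4, 0, 1], 0, 0], [[-8, 0, 2], 0, 0], [[-8, 0, 3], 0, 0], [[-8, 0, 4], 0, 0], [[-8, 0, 4], 0, 0]]'

```text
clock: 7.8
tool_pos: [601.1, -129.6, 103.1]
eef_rot: [0.413, -3.114, -0.0]
force: [0.2, -0.1, -0.4]
opening: -0.0
gripper_force: 0.0
```

jog_arm --commands '[[[0, 0, 0.5], 0, 0], [[0, 0, 1], 0, 0], [[0, 0, 1], 0, 0]]'

```text
clock: 8.05
tool_pos: [601.0, -129.6, 102.3]
eef_rot: [0.413, -3.114, -0.0]
force: [0.7, -0.1, 0.3]
opening: 0.3
gripper_force: 0.0
```

jog_arm --commands '[[[0, 0, 0.5], 0, 0], [[0, 0, 1], 0, 0], [[0, 0, 1], 0, 0]]'

```text
clock: 8.3
tool_pos: [601.1, -129.7, 102.0]
eef_rot: [-0.413, 3.114, -0.0]
force: [-1.4, -0.2, 5.4]
opening: 0.1
gripper_force: 2.4
```

jog_arm --commands '[[[0, 0, 0.5], 0, 0], [[0, 0, 0.5], 0, 0], [[0, 0, 0.5], 0, 0]]'

```text
clock: 8.55
tool_pos: [601.1, -129.7, 102.0]
eef_rot: [-0.413, 3.113, -0.001]
force: [-2.9, 0.5, 7.8]
opening: 0.0
gripper_force: 3.8
```

The force rises at z = 102.0 with no further travel, so the flag is on its hard stop. I'll retreat and verify.

jog_arm --commands '[[[0, 0, -10], 0, 0], [[0, 0, -45], 0, 0], [[0, 0, -85], 0, 0], [[0, 0, -125], 0, 0], [[0, 0, -125], 0, 0]]'

```text
clock: 8.97
tool_pos: [602.7, -130.0, 235.1]
eef_rot: [-0.412, 3.104, -0.006]
force: [1.3, 0.3, 0.9]
opening: 0.1
gripper_force: 0.0
```

jog_arm --commands '[[[40, 0, 0], 0, 0], [[80, 0, 0], 0, 0], [[120, 0, 0], 0, 0], [[150, 0, 0], 0, 0], [[150, 0, 0], 0, 0]]'

```text
clock: 9.38
tool_pos: [452.3, -169.6, 227.4]
eef_rot: [-0.41, 3.114, -0.002]
force: [-0.2, 0.4, -0.1]
opening: 0.3
gripper_force: 0.0
```

```bash
python3 - <<'E'
from st import *
st(); c=grab("scene","pics/s6.png"); d=grab("side","pics/d6.png"); g=lambda f:cv2.resize(f,(400,400),interpolation=cv2.INTER_CUBIC)
a=cv2.imread("pics/s6.png");b=cv2.imread("pics/d6.png")
cv2.imwrite("pics/c6.png",np.hstack([g(a[190:330,160:300]),g(b[130:270,270:410])]))
E
```

```text
sx -100.3 sy 0.3 z 227.4 9.3833 [-0.2  0.4 -0.1]
```

View pics/c6.png

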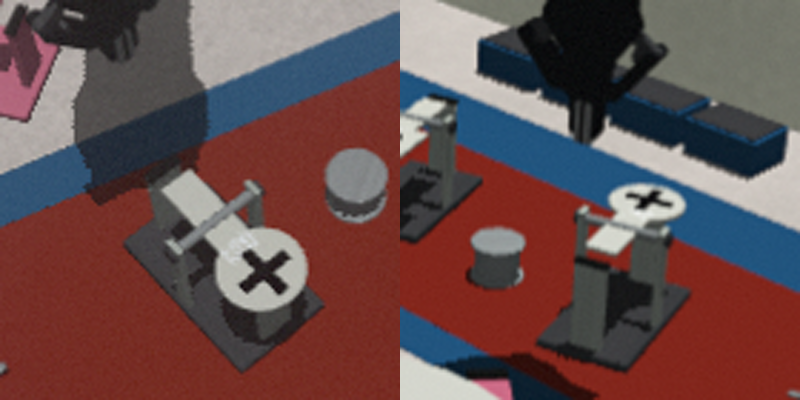

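The cross face is up on the far rest, at about (262,270) in the left crop. The base corners, for example (243,370), are where they were in the earlier crop, and the arm is clear. Handing in.

jog_arm --commands '[[[0, 0, 0], 0, 0], [[0, 0, 0], 0, 0], [[0, 0, 0], 0, 0]]'

```text
clock: 9.73
tool_pos: [457.0, -168.5, 225.5]
eef_rot: [0.414, -3.114, -0.001]
force: [-0.2, 0.7, 0.1]
opening: 0.0
gripper_force: 0.0
```

```bash
python3 -c "
from cell import *
print(finish_job())"
```

```text
the job is handed in; nothing more can be done
None
```

The round flag now lies flat on its far rest with the cross face up, its stand showed no shift in the last picture, the arm is clear, and the job was handed in at about 10 s (no verdict was returned).

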